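Select the marked speed on the turning head's gear gate

TASK

Push the gear lever of the turning head out of the middle slot, across the gate and fully home into the corner slot that has the upright ball-headed setting pin beside its end. Only push it gently with the fingertips or the outside of the fingers, never gripping it, and leave the lever there with all the things around it undisturbed.

Things in the scene. Friction and masses are not known exactly. Their poses are not given: they have to be found in the camera images.
- gearbox: Grey geared turning head bolted to the bench: housing 200 (x) x 240 (y) mm, top 145 mm up; origin at the centre of its underside on the bench, +x away from the robot, +y to the left, turned by up to 0.35 rad about z. On the left a spindle with a wooden bowl blank (to y = +208 mm, 157 mm high), on the far side a motor (to x = +210 mm, 112 mm high).
- gate_mid (a point): Centre of the top of the steel gate plate (160 x 124 mm, 160 mm above the bench, straight above the gearbox origin, same axes). Three slots along x, at y = -32, 0, +32 mm, each 65 mm long, 15 mm wide, are joined at x = 0 by a crossbar along y, 15 mm wide. The lever's 9 mm rod cannot leave these slots (3 mm play to each side; rounded corners at the crossbar).
- setting_pin: Brass pin with a 22 mm ball head, 35 mm tall, standing in a socket on the gate plate beyond the closed end of the wanted corner slot; origin centre of its underside, at (+-66, +-32) mm from the gearbox origin in the gearbox's x, y, 160 mm above the bench. Fixed.
- plug1: flat brass plug, 18 mm across, 4 mm tall, in the socket beyond one of the three corner slots that are not wanted; origin centre of its underside. Fixed.
- plug2: flat brass plug, 18 mm across, 4 mm tall, in the socket beyond one of the three corner slots that are not wanted; origin centre of its underside. Fixed.
- plug3: flat brass plug, 18 mm across, 4 mm tall, in the socket beyond one of the three corner slots that are not wanted; origin centre of its underside. Fixed.
- lever: Gear lever; origin at the centre of its upright wooden handle, a cylinder 28 mm across and 50 mm tall on top of the steel rod; 230 mm above the bench when upright, so the handle spans 205 to 255 mm. It rocks about a pivot on the gearbox's vertical axis, 20 mm above the bench (handle centre 210 mm from the pivot, gate plate top 140 mm).
- fore_aft (a joint): Lever angle along gearbox x, rad: 0 in the crossbar, positive leaning away from the robot (+x), about +-0.20 at the ends of the slots (handle 42 mm from the middle). Moves with 1 to 3 N at the handle and stays where it is left, without spring.
- across (a joint): Lever angle along gearbox y, rad: 0 in the middle slot, positive leaning left (+y), about +-0.225 in the left or right slots (handle 47 mm from the middle). It can change only while fore_aft is within about +-0.02. Same stiffness; starts in the middle slot.
- tin: flat round aluminium tin, 48 mm across, 22 mm tall, lying on the housing's left shoulder (145 mm up); origin centre of its underside; loose, to be left alone
- collar: dark steel collar, 40 mm across, 16 mm tall, lying on the housing's right shoulder (145 mm up); origin centre of its underside; loose, to be left alone
- tumbler: clear drinking glass, 72 mm across, 85 mm tall, on the bench near the gearbox; origin centre of its underside; loose, to be left alone
- screwdriver: screwdriver lying on the bench between the robot and the gearbox; origin centre of its underside; loose, to be left alone
- jar: amber glass jar, 68 mm across, 90 mm tall, on the bench to the right of the gearbox; origin centre of its underside; loose, to be left alone
- bottle: amber bottle with a blue cap, 72 mm across, 190 mm tall, on the bench far to the right; origin centre of its underside; loose, to be left alone
- bowl: turned wooden bowl, 130 mm across, 50 mm tall, on the bench far to the left; origin centre of its underside; loose, to be left alone

How it is judged:
On the way:
1. the lever is pushed across the gate to the setting pin's side (((x of setting_pin in the frame of gearbox above 0 m and y of setting_pin in the frame of gearbox above 0 m and value of joint across above 0.18 rad) or (x of setting_pin in the frame of gearbox above 0 m and y of setting_pin in the frame of gearbox below 0 m and value of joint across below -0.18 rad) or (x of setting_pin in the frame of gearbox below 0 m and y of setting_pin in the frame of gearbox above 0 m and value of joint across above 0.18 rad) or (x of setting_pin in the frame of gearbox below 0 m and y of setting_pin in the frame of gearbox below 0 m and value of joint across below -0.18 rad))), for 0.05 s.
At the end, for the whole second after the job is handed in: The lever rests in the corner slot at the setting pin: leaning at least 0.18 rad to the pin's side and at least 0.165 rad (of about 0.20) fore or aft towards the pin, at rest (((x of setting_pin in the frame of gearbox above 0 m and y of setting_pin in the frame of gearbox above 0 m and value of joint across above 0.18 rad and value of joint fore_aft above 0.165 rad) or (x of setting_pin in the frame of gearbox above 0 m and y of setting_pin in the frame of gearbox below 0 m and value of joint across below -0.18 rad and value of joint fore_aft above 0.165 rad) or (x of setting_pin in the frame of gearbox below 0 m and y of setting_pin in the frame of gearbox above 0 m and value of joint across above 0.18 rad and value of joint fore_aft below -0.165 rad) or (x of setting_pin in the frame of gearbox below 0 m and y of setting_pin in the frame of gearbox below 0 m and value of joint across below -0.18 rad and value of joint fore_aft below -0.165 rad)) and velocity of joint fore_aft between -0.05 and 0.05 rad/s); the robot touches nothing.
It fails at once if the lever is gripped or shoved hard (more than 40 N between fingers and lever) (contact force between the fingers and lever above 40 N).
It fails at once if a thing around the gearbox is lifted, carried or knocked more than 15 mm away (distance of any of tin, collar, tumbler, screwdriver, jar, bottle, bowl from where it was at the start of the episode above 0.015 m).
It also fails if it takes over 53 s, if anything falls off the work surface, if the arm or the gripper's body presses on something with over 40 N, if the wrist force passes 120 N, or if a joint passes its speed limit or range.

ROBOT

A 6-joint arm with a two-finger parallel gripper is mounted at the origin on the work surface. World frame = base frame: x ahead of the robot, y to its left, z up, the work surface at z = 0. Lengths are in m, angles in rad, forces in N, time in s.
With the tool pointing down it reaches from about 0.35 to 0.975 m from the base axis. Payload 17.4 kg.
Tool frame: the origin (TCP) lies midway between the tips of the shut fingers; the grasp point (between the pads) lies 19 mm behind it; z points along the fingers, y is the line along which they close (so a half turn about z gives the same grasp; the last joint's range is limited). The gripper opens to 85 mm and grips with 20 to 120 N. Pads are 22 mm wide; open, the fingers measure 114 mm over their backs; the gripper's body (76 mm by 85 mm) begins 54 mm behind the grasp point. The pads swing forward as they close: fully open they stand 13 mm farther back than shut.
Start: joints at [1.27, 0.116, 1.442, -0, 1.584, -0.038], TCP at [0.175, 0.652, 0.231] pointing down, gripper open.
Joint ranges: [-2.83, 2.83], [-0.83, 2.19], [0.07, 2.5], [-1.14, 4.28], [0.01, 3], [-2.97, 2.97]. Speed limits (rad/s): [1.89, 1.89, 2.22, 3.14, 3.14, 3.14].

INTERFACE

Orientations are given as a rotation vector (axis times angle).
In Python, from bench import get_obs, snapshot, camera_info, job_done gives the robot as it stands.
- The arm moves only by the tool step_arm, never from a script. Its argument "rows" is text: rows parted by semicolons, each of 6 numbers parted by spaces: the shift along the tool's x, y, z each as a share of 120 mm, from -1 to 1, then the turn, a rotation vector about the tool's x, y, z each as a share of 120 degrees, from -1 to 1. A call has 1 to 5 rows; each row shifts and turns the commanded pose from where the row before left it, along the tool's axes as they then stand; what a row does not reach is not made up. A row lasts 1/10 s, in which the tool goes at most 50 mm and 8.59 degrees, less where a joint would pass 70% of its speed; a pose out of reach is approached as far as the arm can. A call with a number of a shift or a turn outside -1 to 1 is refused whole. A call with a gripper value outside its range is refused whole. "gripper" is the gripper's target within -1 to 1 (shut at 1, half-way at 0, fully open at -1), set as the call begins (left out, the last holds). The fingers move at their own pace and stop on an object; "squeeze" is the grip in N (left out, the last holds). Time passes only in rows, so rows that do not move let the fingers close. It gives the time, the measured TCP pose, the force, the opening and the grip force at its end, in the units of the state.
- get_obs(): the state, without advancing time (a new reading comes with each control period).
- snapshot(name): name is "side" or "top" or "wrist"; returns the picture (480x640x3 uint8, red, green, blue); there is no depth.
- camera_info(name): a dict with "mtx" (3x3 intrinsics, pixels), "pose" (4x4, takes a point from camera to world coordinates). Camera axes: x right, y down, z forward; pixel columns grow to the right and rows downward; lengths in m; the calibration is good to about 2 mm. The wrist camera is an equidistant fisheye: a pixel r from the principal point sees the ray r / f radians off the axis. A picture is of the moment at which its call begins: read the wrist's pose just before it. camera_info takes no time and is no camera call; for the wrist camera it gives the pose at the moment of the call.
- job_done(): hands the job in; it is judged then, once.
The state is a dict: "clock": time; "joint_positions": joint angles; "joint_vel": joint speeds; "joint_torque": joint torques, N m; "tool_pos": TCP position; "tcp_rot": TCP orientation; "force": force on the tool from outside, world axes, zero at the start; "torque": the same for the moment, N m; "finger_gap": finger opening in m; "finger_force": force on a finger pad.
Only numpy, scipy, OpenCV 4.12 (cv2) and the standard library are available. Lean on these libraries where they do the work, as an engineer would, in place of code of your own. Each camera call takes 0.05 s, during which the arm holds its last target. There are 200 camera calls.

## Working session

There is one attempt and no reset: what is moved stays moved. The work goes in short steps, Python scripts to look and compute and a tool call to move; the robot and the scene stay as the last step left them, time stands still between calls to the robot, and variables do not carry over. Pictures are saved under pics/ and viewed, at most 13 in all, crops included, and the job is handed in when it is done.

Besides the shell and the picture viewer there is one more tool, called after "Call:" as name(argument=value, ...) on one line, values as JSON. step_arm: Moves the arm, as the interface text tells. Its arguments: {"type":"object","properties":{"rows":{"type":"string"},"gripper":{"type":"number"},"squeeze":{"type":"number"}},"required":["rows"]}

```bash
mkdir -p pics
python3 - <<'E'
from bench import *
import cv2
for n in("top","side"):
    cv2.imwrite(f"pics/{n}0.png",snapshot(n)[:,:,::-1]); c=camera_info(n); print(n,c["mtx"].tolist(),c["pose"].round(4).tolist())
o=get_obs();print(o["tool_pos"],o["tcp_rot"],o["clock"],o["force"])
E
```

```text
top [[464.13614800042404, 0.0, 325.93298635385406], [0.0, 464.13614800042404, 241.4600829634266], [0.0, 0.0, 1.0]] [[-0.0074, -0.9954, 0.0956, 0.4009], [-1.0, 0.0069, -0.0047, -0.002], [0.004, -0.0956, -0.9954, 1.2989], [0.0, 0.0, 0.0, 1.0]]
side [[477.96241465720425, 0.0, 319.315749787244], [0.0, 477.96241465720425, 234.21408163622147], [0.0, 0.0, 1.0]] [[0.9124, 0.3314, -0.2401, 0.8367], [0.4093, -0.7387, 0.5355, -0.6779], [0.0001, -0.5869, -0.8097, 1.1947], [0.0, 0.0, 0.0, 1.0]]
[0.17531927 0.65166198 0.23065371] [-4.11641341e-01 -3.11433369e+00  1.55053373e-03] 0.1 [-0.59623372 -0.50452093 -0.54903754]
```

View pics/top0.png

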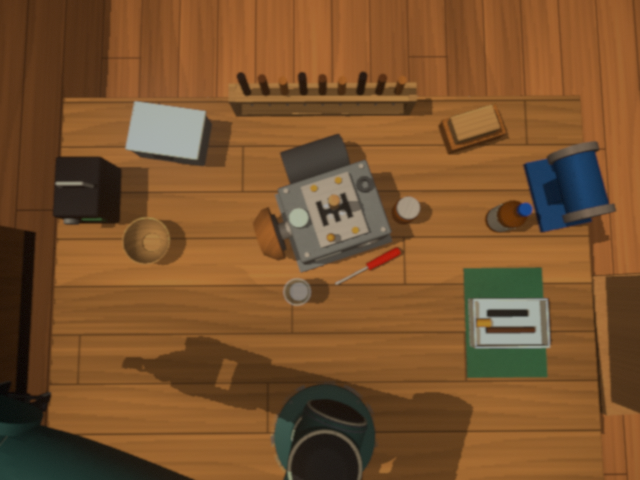

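View pics/side0.png

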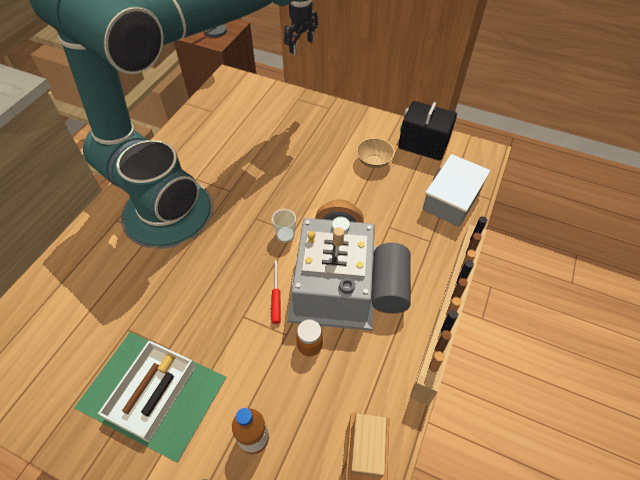

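The gearbox is near top pixel (335,210), turned slightly to the left. I'll zoom in on both views to identify the pin.

Run:
```python
import cv2,numpy as np
a=cv2.imread("pics/top0.png")[150:280,260:420]; b=cv2.imread("pics/side0.png")[200:300,280:400]
a=cv2.resize(a,(640,520),interpolation=cv2.INTER_CUBIC); b=cv2.resize(b,(624,520),interpolation=cv2.INTER_CUBIC)
cv2.imwrite("pics/ta.png",a);cv2.imwrite("pics/sb.png",b)
```

```text
(no output)
```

View pics/ta.png

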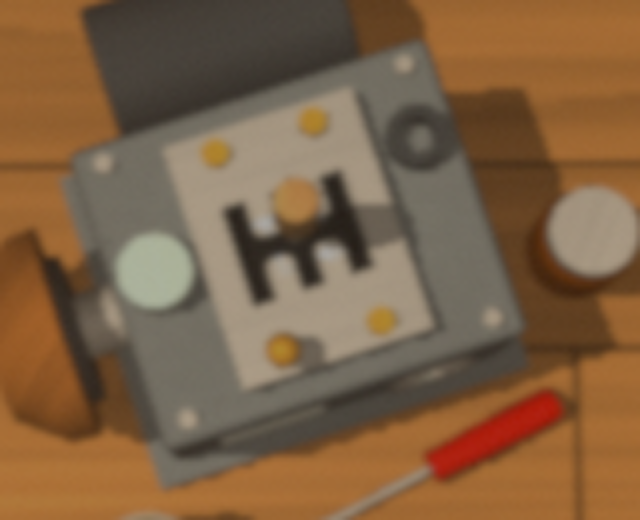

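View pics/sb.png

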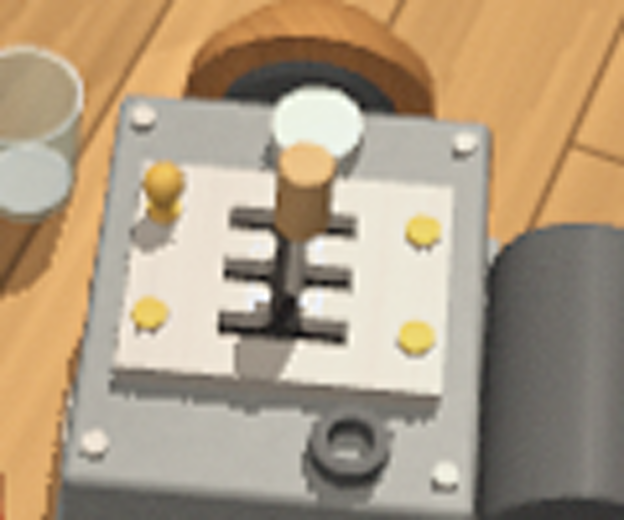

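Top crop: the ball-headed pin is at (283,348) and the flat plugs at (216,153), (313,121) and (381,320). The pin is therefore at near-left (-66,+32). Next I'll fit the gearbox pose and the lever lean.

```bash
cat > h.py <<'E'
import numpy as np
from bench import *
from scipy.optimize import least_squares
def proj(n,P):
    c=camera_info(n);T=np.linalg.inv(c["pose"]);p=np.atleast_2d(P)@T[:3,:3].T+T[:3,3];q=p@np.array(c["mtx"]).T;return q[:,:2]/q[:,2:]
def g2w(p,P):
    c,s=np.cos(p[2]),np.sin(p[2]);P=np.atleast_2d(P);return np.c_[p[0]+c*P[:,0]-s*P[:,1],p[1]+s*P[:,0]+c*P[:,1],P[:,2]]
def lev(a,b,r):  # fore_aft a, across b
    return np.array([r*np.sin(a),r*np.sin(b),20+r*np.cos(a)*np.cos(b)])/1000
E
python3 - <<'E'
from h import *
G=np.array([[80,62,160],[80,-62,160],[-80,-62,160],[-80,62,160],[66,32,164],[66,-32,164],[-66,-32,164]])/1000
t=np.array([[165,152],[352,88],[437,325],[243,390],[216,153],[313,121],[381,320]])/4+[260,150]
s=np.array([[455,185],[440,397],[112,372],[142,162],[423,230],[416,337],[150,313]])/5.2+[280,200]
f=lambda p:np.r_[(proj("top",g2w(p,G))-t).ravel(),(proj("side",g2w(p,G))-s).ravel()]
r=least_squares(f,[.5,0,.25]);p=r.x;print(p,np.abs(r.fun).max(),r.fun.round(1))
ht=np.array([296,200])/4+[260,150];hs=np.array([306,165])/5.2+[280,200]
k=lambda q:np.r_[(proj("top",g2w(p,lev(q[0],q[1],235)))-ht).ravel(),(proj("side",g2w(p,lev(q[0],q[1],235)))-hs).ravel()]
r=least_squares(k,[0,0]);print(r.x,r.fun)
for a,b in[(0,0),(r.x[0],0),(0,.225),(-.2,.225)]:print(a,b,g2w(p,lev(a,b,210)))
E
```

```text
[ 0.59106936 -0.03052337  0.32022224] 1.458857318211301 [-0.2 -1.2  0.1 -0.8 -0.   0.1  0.9 -0.1  0.2 -0.3  0.4 -0.4  0.7 -0.3
 -0.7  0.2  0.  -0.8 -0.  -1.5 -0.1 -0.3 -0.3 -0.6 -0.2 -0.6 -0.5 -0.4]
[0.02796858 0.00441988] [ 0.6114868  -0.43220275 -0.12299445 -0.97183517]
0 0 [[ 0.59106936 -0.03052337  0.23      ]]
0.0279685792621623 0 [[ 0.59664346 -0.0286748   0.22991787]]
0 0.225 [[0.57632129 0.01394725 0.22470676]]
-0.2 0.225 [[0.53672158 0.00081455 0.22062626]]
```

Call:
step_arm(rows="0 0 -0.25 0 0 -0.07;0 0 -0.25 0 0 -0.07;0 0 -0.25 0 0 -0.07;0 0 -0.25 0 0 -0.07;0 0 0 0 0 0", gripper=1, squeeze=20)

```text
clock: 0.6
tool_pos: [0.1755, 0.6523, 0.3559]
tcp_rot: [-0.514, 3.097, 0.008]
force: [-0.2, -0.1, 0.8]
finger_gap: 0.0123
finger_force: 0.0
```

```bash
cat >> h.py <<'E'
from scipy.spatial.transform import Rotation as R
p0=np.array([.5911,-.0305,.3202])
def st(targets=()):
    o=get_obs();T=R.from_rotvec(o["tcp_rot"]).as_matrix()
    d=o["tool_pos"]-np.r_[p0[:2],0];c,s=np.cos(p0[2]),np.sin(p0[2])
    print("t",o["clock"],"tcp in gearbox mm",(1e3*np.array([c*d[0]+s*d[1],-s*d[0]+c*d[1],d[2]])).round(1),"F",o["force"].round(1),"gap",o["finger_gap"])
    print("x yaw-gx",np.degrees(np.arctan2(T[1,0],T[0,0])-p0[2])%360,"tz",T[:,2].round(3))
    for g in targets:
        w=g2w(p0,np.array(g)/1e3)[0];print(g,"shares",(T.T@(w-o["tool_pos"])/.12).round(3))
E
python3 -c "
from h import *
st([(55,0,340),(3,-60,340)])"
```

```text
t 0.6 tcp in gearbox mm [-179.6  778.9  355.9] F [-0.2 -0.1  0.8] gap 0.012272984614348285
x yaw-gx 180.4895978806011 tz [ 0.002  0.005 -1.   ]
(55, 0, 340) shares [-1.899 -6.508  0.11 ]
(3, -60, 340) shares [-1.461 -7.004  0.106]
```

Call:
step_arm(rows="-0.1 -0.34 0 0 0 0;-0.1 -0.34 0 0 0 0;-0.1 -0.34 0 0 0 0;-0.1 -0.34 0 0 0 0;-0.1 -0.34 0 0 0 0")

```text
clock: 1.1
tool_pos: [0.2977, 0.4759, 0.3503]
tcp_rot: [0.504, -3.1, 0.001]
force: [0.5, 0.3, 0.9]
finger_gap: 0.0003
finger_force: 0.0
```

Call:
step_arm(rows="-0.1 -0.34 0 0 0 0;-0.1 -0.34 0 0 0 0;-0.1 -0.34 0 0 0 0;-0.1 -0.34 0 0 0 0;-0.1 -0.34 0 0 0 0")

```text
clock: 1.6
tool_pos: [0.4194, 0.3016, 0.3505]
tcp_rot: [0.504, -3.1, 0.0]
force: [1.2, 0.1, 0.1]
finger_gap: 0.0002
finger_force: 0.0
```

Call:
step_arm(rows="-0.1 -0.34 0 0 0 0;-0.1 -0.34 0 0 0 0;-0.1 -0.34 0 0 0 0;-0.1 -0.34 0 0 0 0;-0.1 -0.34 0 0 0 0")

```text
clock: 2.1
tool_pos: [0.5413, 0.1271, 0.3505]
tcp_rot: [0.503, -3.1, 0.0]
force: [0.1, 0.7, 0.2]
finger_gap: -0.0001
finger_force: 0.0
```

```bash
python3 -c "
from h import *
import cv2
st([(55,0,340),(3,-60,340)])
c=camera_info('wrist');print(c['mtx'],c['pose'].round(3));cv2.imwrite('pics/w1.png',snapshot('wrist')[:,:,::-1])"
```

```text
t 2.1 tcp in gearbox mm [  2.3 165.3 350.5] F [0.1 0.7 0.2] gap -6.017079483829398e-05
x yaw-gx 180.09905703364723 tz [-0.001 -0.    -1.   ]
(55, 0, 340) shares [-0.437 -1.378  0.087]
(3, -60, 340) shares [-0.002 -1.877  0.087]
[[371.64829954   0.         319.09220201]
 [  0.         371.64829954 237.64153917]
 [  0.           0.           1.        ]] [[-0.317  0.912  0.261  0.475]
 [ 0.948  0.305  0.087  0.105]
 [-0.     0.275 -0.961  0.493]
 [ 0.     0.     0.     1.   ]]
```

View pics/w1.png

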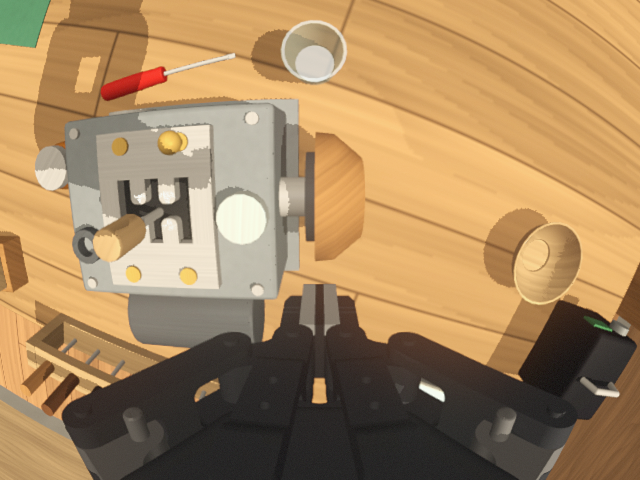

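The wrist view confirms the pin at near-left (170,142). The plugs are at (120,146), (134,274) and (188,276), and the handle top is near (106,245). Refining the gearbox pose from this closer view.

```bash
cat >> h.py <<'E'
def fproj(c,P):
    T=np.linalg.inv(c["pose"]);q=np.atleast_2d(P)@T[:3,:3].T+T[:3,3];m=np.array(c["mtx"])
    rho=np.hypot(q[:,0],q[:,1]);th=np.arctan2(rho,q[:,2]);return np.c_[m[0,2]+m[0,0]*th*q[:,0]/rho,m[1,2]+m[1,1]*th*q[:,1]/rho]
E
python3 - <<'E'
from h import *
c=camera_info("wrist")
G=np.array([[-80,-62,160],[-80,62,160],[80,62,160],[80,-62,160],[-66,-32,164],[66,-32,164],[66,32,164]])/1000
w=np.array([[97,133],[211,125],[218,290],[104,285],[120,146],[134,274],[188,276]])
f=lambda p:(fproj(c,g2w(p,G))-w).ravel()
r=least_squares(f,p0,loss="soft_l1");p=r.x;print(p,r.fun.round(1))
for pp in(p,p0):
    for Rr,px in((235,[106,245]),(185,[137,227])):
        k=lambda q:(fproj(c,g2w(pp,lev(q[0],q[1],Rr)))-px).ravel()
        print(Rr,least_squares(k,[0,0]).x)
E
```

```text
[ 0.59280763 -0.03152133  0.30261436] [ 0.1  0.6 -0.1  0.2  0.4 -0.4  8.6 -1.6 -0.  -0.5 -1.8  0.1 -0.2  1. ]
235 [0.02415827 0.00522983]
185 [0.02458958 0.01898412]
235 [ 0.02982142 -0.00170365]
185 [0.03196687 0.01035705]
```

Run:
```python
import cv2
a=cv2.imread("pics/w1.png")[110:310,60:260];cv2.imwrite("pics/w1c.png",cv2.resize(a,(600,600),interpolation=cv2.INTER_CUBIC))
```

```text
(no output)
```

View pics/w1c.png

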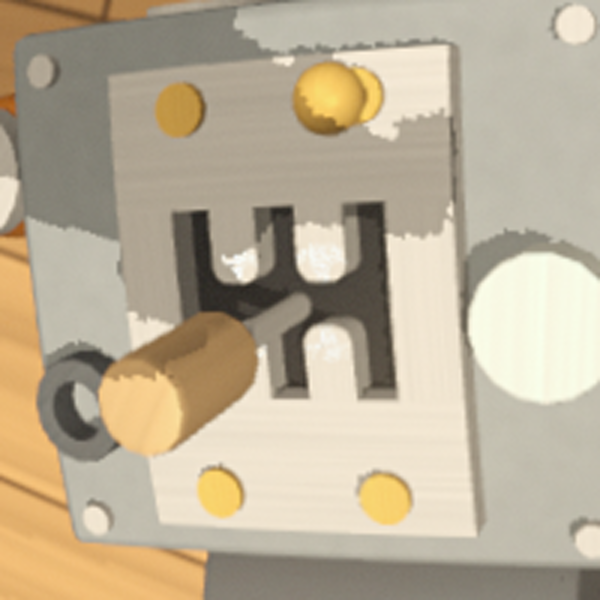

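Run:
```python
from h import *
c=camera_info("wrist")
G=np.array([[-80,-62,160],[-80,62,160],[80,62,160],[80,-62,160],[-66,-32,164],[66,-32,164],[66,32,164]])/1000
w=np.array([[96,135],[209.3,124.5],[219,288.3],[113.3,284],[120,146.3],[133.3,274.3],[188.3,276]])
f=lambda p:(fproj(c,g2w(p,G))-w).ravel()
r=least_squares(f,p0);p=r.x;print(p,r.fun.round(1))
for px in([108,245.7],[107,244]):
    k=lambda q:(fproj(c,g2w(p,lev(q[0],q[1],235)))-px).ravel()
    print(least_squares(k,[0,0]).x)
```

```text
[ 0.59275593 -0.03165025  0.31717726] [ 0.1 -0.5  0.2 -0.4  0.3  0.4  0.2  0.1 -0.9 -0.3 -0.4  0.2  0.2  0.5]
[0.02691183 0.01286964]
[0.02120661 0.00999322]
```

```bash
sed -i 's/^p0=.*/p0=np.array([.5923,-.0313,.318])/' h.py; python3 -c "
from h import *
st([(55,0,350),(55,0,230)])"
```

```text
t 2.15 tcp in gearbox mm [  2.2 161.9 349.6] F [ 0.4 -4.1 -1.6] gap 0.0002673941224124754
x yaw-gx 180.0829365248161 tz [-0.001 -0.002 -1.   ]
(55, 0, 350) shares [-0.438 -1.35  -0.002]
(55, 0, 230) shares [-0.44  -1.348  0.998]
```

Call:
step_arm(rows="-0.11 -0.34 0 0 0 0;-0.11 -0.34 0 0 0 0;-0.11 -0.34 0 0 0 0;-0.11 -0.33 0 0 0 0;0 0 0.2 0 0 0")

```text
clock: 2.65
tool_pos: [0.6445, -0.0115, 0.3276]
tcp_rot: [-0.499, 3.1, -0.002]
force: [1.7, 0.1, -0.3]
finger_gap: -0.0001
finger_force: 0.0
```

Call:
step_arm(rows="0 0 0.2 0 0 0;0 0 0.2 0 0 0;0 0 0.2 0 0 0;0 0 0.2 0 0 0;0 0 0 0 0 0")

```text
clock: 3.15
tool_pos: [0.6409, -0.0079, 0.2269]
tcp_rot: [0.503, -3.095, -0.002]
force: [0.6, 0.1, -0.2]
finger_gap: -0.0004
finger_force: 0.0
```

```bash
python3 -c "
from h import *
st([(30,0,230),(26,0,230)])"
```

```text
t 3.15 tcp in gearbox mm [ 53.5   7.1 226.9] F [ 0.6  0.1 -0.2] gap -0.0003902304932953884
x yaw-gx 180.2533999595787 tz [-0.006  0.    -1.   ]
(30, 0, 230) shares [ 0.196 -0.058 -0.025]
(26, 0, 230) shares [ 0.23  -0.058 -0.025]
```

Call:
step_arm(rows="0.07 -0.05 0 0 0 0;0.07 0 0 0 0 0;0.03 0 0 0 0 0;0.03 0 0 0 0 0;0 0 0 0 0 0")

```text
clock: 3.65
tool_pos: [0.6211, -0.0214, 0.2321]
tcp_rot: [-0.506, 3.1, -0.0]
force: [0.3, -0.4, -0.5]
finger_gap: 0.0002
finger_force: 0.0
```

```bash
python3 -c "
from h import *
import cv2
st([(26,0,230)])
cv2.imwrite('pics/w2.png',snapshot('wrist')[:,:,::-1])"
```

```text
t 3.65 tcp in gearbox mm [ 30.5   0.4 232.1] F [ 0.3 -0.4 -0.5] gap 0.00015491594571615897
x yaw-gx 180.30769707365974 tz [ 0.001 -0.    -1.   ]
(26, 0, 230) shares [ 0.037 -0.003  0.018]
```

View pics/w2.png

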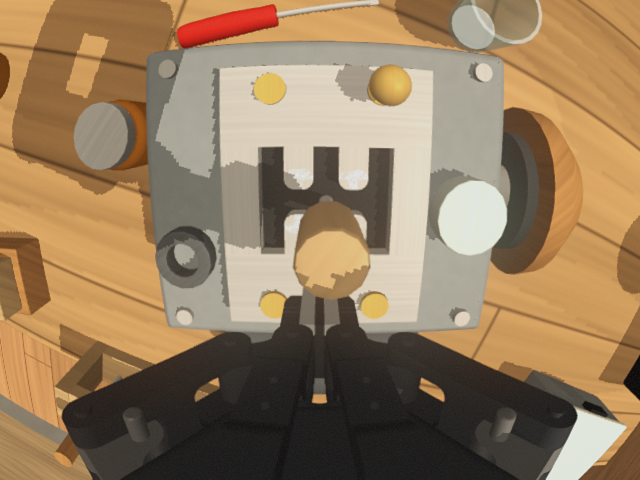

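The handle top is at about (333,264), just ahead of the fingertips at (322,300). Computing the lean.

Run:
```python
from h import *
c=camera_info("wrist")
G=np.array([[-80,-62,160],[-80,62,160],[80,-62,160],[-66,-32,164],[66,-32,164],[66,32,164]])/1000
w=np.array([[221,67],[434,70],[229,320],[270,88],[274,305],[373,305]])
f=lambda p:(fproj(c,g2w(p,G))-w).ravel()
r=least_squares(f,p0);p=r.x;print(p,r.fun.round(1))
k=lambda q:(fproj(c,g2w(p,lev(q[0],q[1],235)))-[333,264]).ravel()
print(least_squares(k,[0,0]).x); print((fproj(c,get_obs()["tool_pos"])))
```

```text
[ 0.59100369 -0.02809385  0.31089014] [-0.8 -0.6 -0.2  0.5  1.  -0.2 -0.  -1.2 -1.   0.3  1.1  1.4]
[0.01779749 0.00480881]
[[320.19360013 304.12913286]]
```

Call:
step_arm(rows="0.01 0 0 0 0 0;0.01 0 0 0 0 0;0.01 0 0 0 0 0;0.005 0 0 0 0 0;0 0 0 0 0 0")

```text
clock: 4.2
tool_pos: [0.6173, -0.0226, 0.2313]
tcp_rot: [0.506, -3.1, 0.0]
force: [1.5, 0.3, 1.1]
finger_gap: 0.0
finger_force: 0.4
```

```bash
python3 -c "
from h import *
st([(40,0,230)]);st()"
```

```text
t 4.2 tcp in gearbox mm [ 26.5   0.4 231.3] F [1.5 0.3 1.1] gap 1.558581968079665e-05
x yaw-gx 180.32154011166048 tz [-0. -0. -1.]
(40, 0, 230) shares [-0.112 -0.004  0.011]
t 4.2 tcp in gearbox mm [ 26.5   0.4 231.3] F [1.5 0.3 1.1] gap 1.558581968079665e-05
x yaw-gx 180.32154011166048 tz [-0. -0. -1.]
```

Call:
step_arm(rows="-0.15 0 0 0 0 0;0 -0.2 0 0 0 0;0 -0.21 0 0 0 0;0.18 0 0 0 0 0;0.18 0 0 0 0 0")

```text
clock: 4.7
tool_pos: [0.6087, -0.078, 0.2304]
tcp_rot: [0.505, -3.099, -0.001]
force: [-0.7, 0.6, -0.1]
finger_gap: 0.0001
finger_force: 0.0
```

Call:
step_arm(rows="0 0.03 0 0 0 0;0 0.03 0 0 0 0;0 0.03 0 0 0 0;0 0.03 0 0 0 0;0 0 0 0 0 0")

```text
clock: 5.2
tool_pos: [0.6047, -0.0629, 0.2312]
tcp_rot: [0.507, -3.1, -0.0]
force: [-0.1, 0.1, -0.6]
finger_gap: 0.0
finger_force: 0.0
```

```bash
python3 -c "
from h import *
st([(1,15,230)])"
```

```text
t 5.2 tcp in gearbox mm [  1.9 -33.9 231.2] F [-0.1  0.1 -0.6] gap 4.636465589223802e-05
x yaw-gx 180.36822688246247 tz [-0.  0. -1.]
(1, 15, 230) shares [0.005 0.408 0.01 ]
```

Now push across, watching the force.

Call:
step_arm(rows="0 0.03 0 0 0 0;0 0.03 0 0 0 0;0 0.03 0 0 0 0;0 0.03 0 0 0 0;0 0 0 0 0 0")

```text
clock: 5.7
tool_pos: [0.5999, -0.0496, 0.2314]
tcp_rot: [-0.507, 3.1, -0.0]
force: [0.3, -0.9, -0.9]
finger_gap: -0.0
finger_force: 0.5
```

Call:
step_arm(rows="0 0.03 0 0 0 0;0 0.03 0 0 0 0;0 0.03 0 0 0 0;0 0.03 0 0 0 0;0 0 0 0 0 0")

```text
clock: 6.2
tool_pos: [0.5953, -0.0358, 0.2314]
tcp_rot: [-0.507, 3.1, 0.0]
force: [0.5, -2.5, 1.1]
finger_gap: -0.0005
finger_force: 0.5
```

```bash
python3 -c "
from h import *
st([(1,15,230)])"
```

```text
t 6.2 tcp in gearbox mm [  1.4  -5.3 231.4] F [ 0.5 -2.5  1.1] gap -0.0005104489519587168
x yaw-gx 180.34934873091308 tz [ 0.  0. -1.]
(1, 15, 230) shares [0.003 0.169 0.012]
```

Call:
step_arm(rows="0 0.03 0 0 0 0;0 0.03 0 0 0 0;0 0.03 0 0 0 0;0 0.03 0 0 0 0;0 0 0 0 0 0")

```text
clock: 6.7
tool_pos: [0.5906, -0.0222, 0.2312]
tcp_rot: [0.507, -3.1, -0.0]
force: [0.9, -0.5, 0.1]
finger_gap: 0.0004
finger_force: 0.4
```

Call:
step_arm(rows="0 0.02 0 0 0 0;0 0.02 0 0 0 0;0 0 0 0 0 0")

```text
clock: 7.0
tool_pos: [0.5892, -0.0179, 0.2313]
tcp_rot: [-0.506, 3.1, 0.0]
force: [0.9, -1.2, -0.1]
finger_gap: 0.0
finger_force: 0.5
```

```bash
python3 -c "
from h import *
st([(1,18,230)])"
```

```text
t 7.0 tcp in gearbox mm [  1.3  13.7 231.3] F [ 0.9 -1.2 -0.1] gap 1.3160781928086764e-06
x yaw-gx 180.32715762446716 tz [ 0.  0. -1.]
(1, 18, 230) shares [0.002 0.036 0.011]
```

Call:
step_arm(rows="0 0.015 0 0 0 0;0 0.015 0 0 0 0;0 0 0 0 0 0")

```text
clock: 7.3
tool_pos: [0.5881, -0.0145, 0.2313]
tcp_rot: [-0.506, 3.1, 0.0]
force: [-0.1, -0.7, -0.5]
finger_gap: 0.0002
finger_force: 0.5
```

Call:
step_arm(rows="0 0.01 0 0 0 0;0 0.01 0 0 0 0;0 0 0 0 0 0")

```text
clock: 7.6
tool_pos: [0.5874, -0.0123, 0.2313]
tcp_rot: [0.506, -3.1, -0.0]
force: [0.5, -0.5, 0.3]
finger_gap: 0.0001
finger_force: 0.5
```

```bash
python3 -c "
from h import *
st([(1,18,230)])"
```

```text
t 7.6 tcp in gearbox mm [  1.3  19.6 231.3] F [ 0.5 -0.5  0.3] gap 0.0001283511238510348
x yaw-gx 180.32972808269628 tz [-0.  0. -1.]
(1, 18, 230) shares [ 0.002 -0.013  0.011]
```

Call:
step_arm(rows="0 0.012 0 0 0 0;0 0.012 0 0 0 0;0 0 0 0 0 0")

```text
clock: 7.9
tool_pos: [0.5864, -0.0095, 0.2313]
tcp_rot: [-0.506, 3.1, 0.0]
force: [0.9, -1.3, -1.2]
finger_gap: 0.0001
finger_force: 0.5
```

Call:
step_arm(rows="0 0.012 0 0 0 0;0 0.012 0 0 0 0;0 0 0 0 0 0")

```text
clock: 8.2
tool_pos: [0.5855, -0.0068, 0.2313]
tcp_rot: [-0.506, 3.1, 0.0]
force: [0.6, -1.4, -0.5]
finger_gap: -0.0002
finger_force: 0.5
```

```bash
python3 -c "
from h import *
import cv2
st([(1,18,230)])
cv2.imwrite('pics/w3.png',snapshot('wrist')[:,:,::-1])"
```

```text
t 8.2 tcp in gearbox mm [  1.2  25.4 231.3] F [ 0.6 -1.4 -0.5] gap -0.0001833786845733085
x yaw-gx 180.33107878736433 tz [ 0.  0. -1.]
(1, 18, 230) shares [ 0.002 -0.062  0.011]
```

View pics/w3.png

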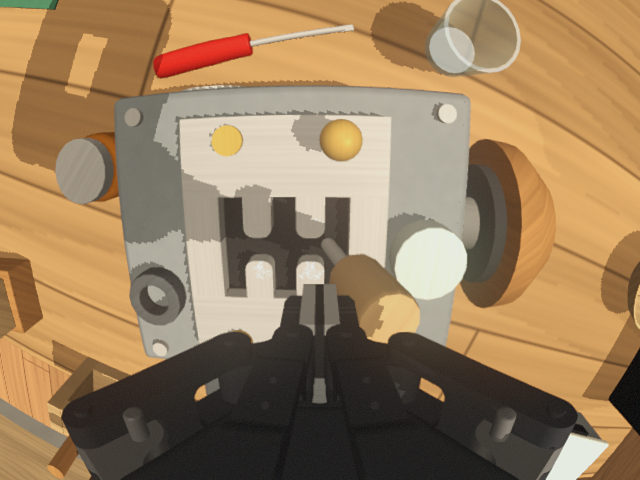

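The rod at (333,245) is entering the left slot, whose near branch is at about (338,215). I'll push a few mm more until it stops.

Call:
step_arm(rows="0 0.012 0 0 0 0;0 0.012 0 0 0 0;0 0 0 0 0 0")

```text
clock: 8.55
tool_pos: [0.5846, -0.0041, 0.2313]
tcp_rot: [0.506, -3.1, -0.0]
force: [-0.3, -0.6, -0.7]
finger_gap: 0.0002
finger_force: 0.5
```

Call:
step_arm(rows="0 0.01 0 0 0 0;0 0 0 0 0 0")

```text
clock: 8.75
tool_pos: [0.5842, -0.003, 0.2313]
tcp_rot: [0.506, -3.101, -0.0]
force: [0.9, -1.1, -0.5]
finger_gap: 0.0002
finger_force: 0.5
```

Call:
step_arm(rows="0 0.01 0 0 0 0;0 0 0 0 0 0")

```text
clock: 8.95
tool_pos: [0.5838, -0.0019, 0.2313]
tcp_rot: [0.506, -3.101, -0.0]
force: [1.0, -0.8, -0.8]
finger_gap: -0.0001
finger_force: 0.5
```

```bash
python3 -c "
from h import *
st([(1,18,230)])"
```

```text
t 8.95 tcp in gearbox mm [  1.2  30.6 231.3] F [ 1.  -0.8 -0.8] gap -0.0001463902621907605
x yaw-gx 180.3255005758271 tz [-0.  0. -1.]
(1, 18, 230) shares [ 0.002 -0.105  0.011]
```

Call:
step_arm(rows="0 0.01 0 0 0 0;0 0 0 0 0 0")

```text
clock: 9.15
tool_pos: [0.5835, -0.0007, 0.2313]
tcp_rot: [0.506, -3.101, -0.0]
force: [0.0, -0.3, -0.7]
finger_gap: -0.0
finger_force: 0.5
```

Call:
step_arm(rows="0 0.01 0 0 0 0;0 0 0 0 0 0")

```text
clock: 9.35
tool_pos: [0.5831, 0.0002, 0.2312]
tcp_rot: [0.506, -3.101, 0.001]
force: [1.0, -2.9, -1.4]
finger_gap: -0.0
finger_force: 1.5
```

```bash
python3 -c "
from h import *
import cv2
st()
cv2.imwrite('pics/s4.png',cv2.resize(snapshot('side')[190:310,270:400,::-1],(650,600),interpolation=cv2.INTER_CUBIC))"
```

```text
t 9.35 tcp in gearbox mm [  1.1  32.8 231.2] F [ 1.  -2.9 -1.4] gap -4.819295131651572e-05
x yaw-gx 180.31674144233995 tz [ 0. -0. -1.]
```

View pics/s4.png

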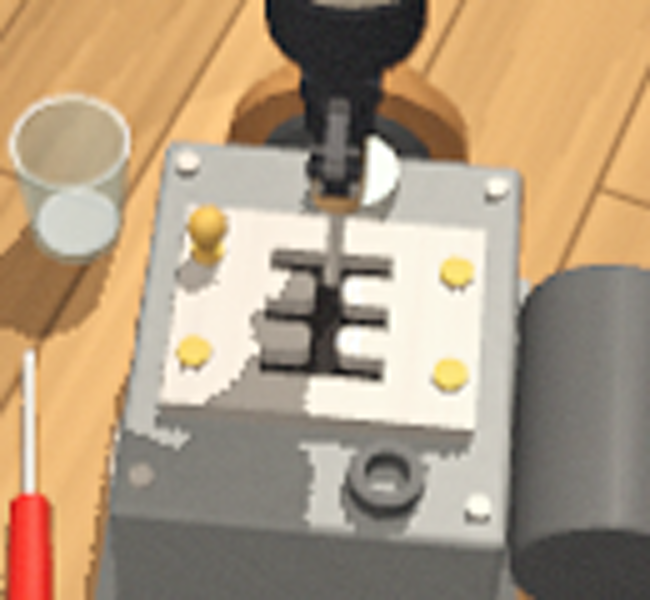

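Stop reached (force is rising): the rod is in the left slot at the crossbar. Back off, go round to the far side, then push toward the robot.

Call:
step_arm(rows="0 -0.13 0 0 0 0;-0.2 0 0 0 0 0;-0.2 0 0 0 0 0;0 0.13 0.03 0 0 0;0 0.12 0.03 0 0 0")

```text
clock: 9.9
tool_pos: [0.6241, 0.0293, 0.2235]
tcp_rot: [0.505, -3.1, -0.001]
force: [-0.2, -0.8, 0.1]
finger_gap: -0.0003
finger_force: 0.0
```

Call:
step_arm(rows="0.06 0 0 0 0 0;0.06 0 0 0 0 0;0.03 0 0 0 0 0;0.03 0 0 0 0 0;0 0 0 0 0 0")

```text
clock: 10.4
tool_pos: [0.6032, 0.0219, 0.2245]
tcp_rot: [-0.505, 3.1, -0.0]
force: [-0.6, -0.1, 0.7]
finger_gap: -0.0002
finger_force: 0.0
```

```bash
python3 -c "
from h import *
st([(-17,48,225)])"
```

```text
t 10.4 tcp in gearbox mm [ 27.   47.1 224.5] F [-0.6 -0.1  0.7] gap -0.0001995506884437966
x yaw-gx 180.29662013838652 tz [ 0.001 -0.    -1.   ]
(-17, 48, 225) shares [ 0.367  0.009 -0.004]
```

Call:
step_arm(rows="0.03 0 0 0 0 0;0.03 0 0 0 0 0;0.03 0 0 0 0 0;0.03 0 0 0 0 0;0 0 0 0 0 0")

```text
clock: 10.9
tool_pos: [0.5895, 0.0176, 0.2242]
tcp_rot: [0.506, -3.101, 0.0]
force: [0.4, -0.6, -0.8]
finger_gap: 0.0
finger_force: 0.2
```

Call:
step_arm(rows="0.03 0 0 0 0 0;0.03 0 0 0 0 0;0.03 0 0 0 0 0;0.03 0 0 0 0 0;0 0 0 0 0 0")

```text
clock: 11.4
tool_pos: [0.5758, 0.013, 0.2241]
tcp_rot: [0.506, -3.1, 0.0]
force: [0.5, -0.0, 0.2]
finger_gap: 0.0001
finger_force: 0.1
```

```bash
python3 -c "
from h import *
st([(-17,48,225)])"
```

```text
t 11.4 tcp in gearbox mm [ -1.8  47.3 224.1] F [ 0.5 -0.   0.2] gap 0.00014580113678898336
x yaw-gx 180.3126832994832 tz [-0. -0. -1.]
(-17, 48, 225) shares [ 0.127  0.007 -0.008]
```

Call:
step_arm(rows="0.03 0 0 0 0 0;0.03 0 0 0 0 0;0.03 0 0 0 0 0;0 0 0 0 0 0")

```text
clock: 11.8
tool_pos: [0.5656, 0.0096, 0.2242]
tcp_rot: [0.506, -3.1, 0.0]
force: [0.1, -0.3, 0.2]
finger_gap: -0.0001
finger_force: 0.1
```

Call:
step_arm(rows="0.015 0 0 0 0 0;0.015 0 0 0 0 0;0 0 0 0 0 0")

```text
clock: 12.1
tool_pos: [0.5624, 0.0086, 0.2241]
tcp_rot: [0.506, -3.1, 0.0]
force: [1.2, -0.2, -0.5]
finger_gap: -0.0003
finger_force: 0.3
```

```bash
python3 -c "
from h import *
import cv2
st([(-17,48,225)])
cv2.imwrite('pics/w5.png',snapshot('wrist')[:,:,::-1])"
```

```text
t 12.1 tcp in gearbox mm [-15.9  47.2 224.1] F [ 1.2 -0.2 -0.5] gap -0.00028337998942281034
x yaw-gx 180.32047797253117 tz [-0. -0. -1.]
(-17, 48, 225) shares [ 0.009  0.007 -0.008]
```

View pics/w5.png

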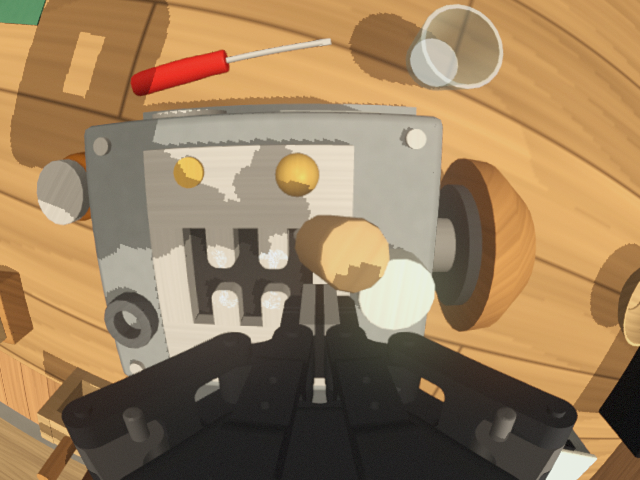

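The handle top is at about (358,255), ahead of the fingertips, with the pin ball at (297,174). Estimating the lean angles.

Run:
```python
from h import *
c=camera_info("wrist")
k=lambda q:(fproj(c,g2w(p0,lev(q[0],q[1],235)))-[358,256]).ravel()
print(least_squares(k,[0,0]).x)
print(fproj(c,g2w(p0,[[-.066,.032,.184],[-.066,-.032,.164]])))
```

```text
[-0.18834239  0.2592951 ]
[[289.82645272 174.2507278 ]
 [181.58219896 172.50793437]]
```

Call:
step_arm(rows="0.01 0 0 0 0 0;0.01 0 0 0 0 0;0 0 0 0 0 0")

```text
clock: 12.45
tool_pos: [0.5605, 0.0079, 0.2241]
tcp_rot: [-0.506, 3.1, 0.0]
force: [4.5, 1.0, -2.2]
finger_gap: -0.0002
finger_force: 2.2
```

Call:
step_arm(rows="0.01 0 0 0 0 0;0 0 0 0 0 0")

```text
clock: 12.65
tool_pos: [0.5598, 0.0077, 0.2241]
tcp_rot: [-0.506, 3.099, 0.0]
force: [9.3, 2.0, -3.7]
finger_gap: 0.0004
finger_force: 4.2
```

The force rose firmly to about 10 N, so the lever is at the end of its slot. Backing off and lifting away.

Call:
step_arm(rows="-0.1 0 0 0 0 0;-0.15 0 0 0 0 0;-0.15 0 0 0 0 0;0 0 -0.2 0 0 0;0 0 -0.3 0 0 0")

```text
clock: 13.15
tool_pos: [0.6048, 0.0231, 0.2822]
tcp_rot: [0.506, -3.095, -0.001]
force: [-0.1, -0.9, 0.8]
finger_gap: 0.0001
finger_force: 0.0
```

Call:
step_arm(rows="-0.2 0 -0.3 0 0 0;-0.3 -0.3 -0.2 0 0 0;-0.3 -0.3 0 0 0 0;0 -0.3 0 0 0 0;0 0 0 0 0 0")

```text
clock: 13.65
tool_pos: [0.726, -0.0494, 0.3391]
tcp_rot: [0.502, -3.098, 0.0]
force: [-0.7, 0.8, 0.1]
finger_gap: -0.0002
finger_force: 0.0
```

```bash
python3 -c "
from h import *
import cv2
st()
a=cv2.resize(snapshot('side')[190:310,270:400,::-1],(433,400),interpolation=cv2.INTER_CUBIC)
b=cv2.resize(snapshot('top')[150:280,260:380,::-1],(367,400),interpolation=cv2.INTER_CUBIC)
cv2.imwrite('pics/f.png',cv2.hconcat([a,b]))"
```

```text
t 13.65 tcp in gearbox mm [121.3 -59.  339.1] F [-0.7  0.8  0.1] gap -0.00022844370784328292
x yaw-gx 180.1722022811181 tz [-0.003 -0.001 -1.   ]
```

View pics/f.png

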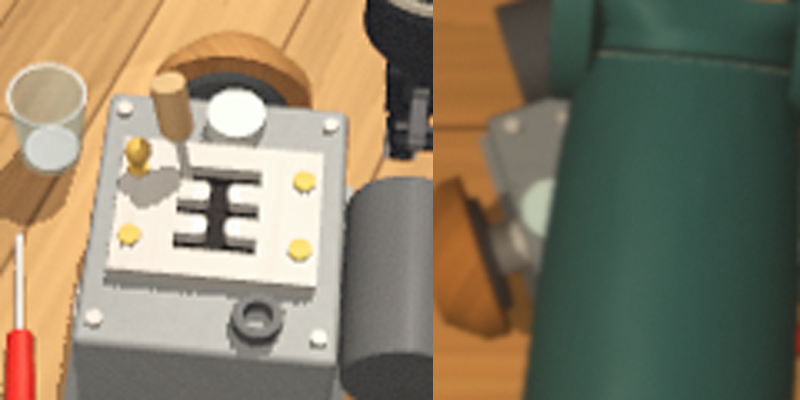

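The side view shows the rod at the end of the near-left slot (188,175), next to the pin at (138,155). The tin, collar and the other visible things are undisturbed and the robot is clear, so I'm handing in.

```bash
python3 -c "
from bench import *
print(job_done())"
```

```text
the job is handed in; nothing more can be done
None
```

The lever is fully home in the near-left corner slot beside the setting pin, pushed only with the shut fingertips at about 10 N peak measured force; the arm is clear, nothing in view was disturbed, and the job is handed in (no verdict was returned).

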